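Build up and stopper a bayonet filter column

ROBOT

A 7-joint arm with a two-finger parallel gripper is mounted at the origin on the work surface. World frame = base frame: x ahead of the robot, y to its left, z up, the work surface at z = 0. Lengths are in m, angles in rad, forces in N, time in s.
With the tool pointing down it reaches from about 0.425 to 0.925 m from the base axis. Payload 6.8 kg.
Tool frame: the origin (TCP) lies midway between the tips of the shut fingers; the grasp point (between the pads) lies 19 mm behind it; x points along the fingers, y is the direction in which the jaws open and shut, and the axes are right-handed (so a half turn about x gives the same grasp; the last joint's range is limited). The gripper opens to 85 mm and grips with 20 to 120 N. Pads are 22 mm wide; open, the fingers measure 114 mm over their backs; the gripper's body (76 mm by 85 mm) begins 54 mm behind the grasp point. The pads swing forward as they close: fully open they stand 13 mm farther back than shut.
Start: joints at [-1.237, 0.477, 0.022, 1.555, -0.011, 1.109, -0.083], TCP at [0.289, 0.61, 0.231] pointing down, gripper open.
Joint ranges: [-2.96, 2.96], [-0.34, 2.1], [-1.41, 1.46], [0.24, 2.44], [-1.37, 4.51], [0.17, 1.92], [-2.96, 2.96]. Speed limits (rad/s): [2.39, 2.39, 3.14, 3.14, 3.14, 3.14, 3.14].

INTERFACE

Orientations are given as a rotation vector (axis times angle).
In Python, from bench import r, viewer, nets gives the robot as it stands.
- The arm moves only by the shell command python3 -m pendant 'ROWS' [FORCE]. ROWS is JSON, one flat list of numbers, 5 for each row, row after row: the finger opening in mm, from 0 to 85.4, then the shift along the tool's x, y, z in mm, then the turn about the tool's x in rad. A call has 1 to 20 rows; each row shifts and turns the commanded pose from where the row before left it, along the tool's axes as they then stand; what a row does not reach is not made up. A row lasts 1/8 s, in which the tool goes at most 62.5 mm and 10.7 degrees, less where a joint would pass 70% of its speed; a pose out of reach is approached as far as the arm can. A call with a gripper value outside its range is refused whole. The fingers move at their own pace and stop on an object; FORCE is the grip in N (left out, the last holds). Time passes only in rows, so rows that do not move let the fingers close. It gives the time, the measured TCP pose, the force and the opening at its end, in the units of the state.
- r.get_obs(): the state, without advancing time (a new reading comes with each control period).
- viewer.grab_frame(name): name is "scene" or "top" or "wrist"; returns (picture, depth): 480x640x3 uint8, red, green, blue; 480x640 float32, m along the optical axis (not along the pixel's ray), 0 where there is no reading.
- viewer.calibration(name): a dict with "mtx" (3x3 intrinsics, pixels), "world_to_cam" (4x4, takes a point from world to camera coordinates). Camera axes: x right, y up, looking along -z (the intrinsics and any distortion apply to the point x, -y, -z); pixel columns grow to the right and rows downward; lengths in m; the calibration is good to about 2 mm. The wrist camera is an equidistant fisheye: a pixel r from the principal point sees the ray r / f radians off the axis. A picture is of the moment at which its call begins: read the wrist's pose just before it. calibration takes no time and is no camera call; for the wrist camera it gives the pose at the moment of the call.
- r.hand_in(): hands the job in, once; it reports no verdict.
Trained networks look in the newest picture that a camera, given by its name, has taken for a name from the list of things; names that differ only in an ending like _2 or _b are one class to them, and where a whole thing is asked for, a point or a joint stands for the part that bears it (a point fixed in the world has none). Each returns a list of dicts, best first, with "score" (0 to 1); they miss things now and then, are a little off and sometimes report something else, mostly with a low value. They report only what shows in the picture. A call takes as long as a camera call. They do not tell look-alikes from the thing itself.
- nets.look_for(name, camera): "location" ([x, y, z] in m, in world coordinates, good to about 4 mm: the middle of the surface that is visible of it).
- nets.silhouettes(name, camera): "mask" (480x640 bool, what is visible of it).
The state is a dict: "clock": time; "joints": joint angles; "qvel": joint speeds; "tau": joint torques, N m; "tcp_pos": TCP position; "orientation": TCP orientation; "contact_force": force on the tool from outside, world axes, zero at the start; "moment": the same for the moment, N m; "grip_width": finger opening in m.
Only numpy, scipy, OpenCV 4.12 (cv2) and the standard library are available. Lean on these libraries where they do the work, as an engineer would, in place of code of your own. Each camera call takes 0.05 s, during which the arm holds its last target. There are 200 camera calls.

TASK

Build the filter column on the metal base: pull the drawer out to its stop, then take every filter stage out of it and stack them all upright on the base in any order, each set fully down with its red lugs square to those below and locked by a quarter turn clockwise (seen from above) to its stop, so that all red lugs line up with the base's. Then set the orange tapered stopper upright and well down in the open neck of the top stage, and push the drawer fully shut. Leave the yellow-capped jar and the wash bottle standing where they are.

Things in the scene. Friction and masses are not known exactly. Their poses are not given: they have to be found in the camera images.
- cab_front (a point): Middle of the front lower edge of the low grey drawer unit fixed on the bench (240 mm deep, 370 mm wide, 88 mm high, one white-fronted drawer). Its axes are the unit's: -x is the way the drawer comes out, the unit's body extends 240 mm towards +x and 185 mm either way in y. A blue box and a green box (up to 50 mm high) stand on top of it, towards the back.
- drawer (a joint): How far the drawer is out, in m: 0 shut, 0.165 at its stop. Slides along the unit's own -x, friction about 2 N, stays where left. Inside: a shallow tray, floor 14 mm and rims 28 mm above the bench, so fingers pass over the rims. Shut, the tray spans cab_front's x from +37 to +140 mm, y from -165 to +165 mm (moves with the drawer). Front panel 16 mm thick, top 84 mm up, inner face at x = -1 mm.
- handle (a point): Middle of the drawer's round steel bar handle, 64 mm above the bench: 10 mm thick, 120 mm long, parallel to the drawer front, centre line 48 mm out from the front panel's face, held by two studs 52 mm either side of this point.
- base: Aluminium block 100 x 100 x 45 mm, fixed to the bench, with a solid neck 32 mm across and 18 mm high on top (bevelled rim) that carries two red lugs like those of the stages, at its own +x and -x; a brass outlet sticks out 30 mm at its own +x and a red dash marks the top at -x. Origin: centre of the underside; top face 45 mm above it.
- stage_a: Filter stage: round white drum 58 mm across, body 48 mm high, blue band near its foot, hollow bevelled neck on top (outside 32 mm, bore 21 mm, 18 mm high: 66 mm in all). Origin: centre of underside, z up. Two red lugs on the neck and red side stripes mark its own +x and -x. Grip the round body 21 to 48 mm up, at any angle. 150 g. Starts in the drawer; all stages are alike, two or three of three are present.
- stage_b: Stage like stage_a (may be absent). The lugs are 40 degrees wide, reach 22.5 mm from the axis, 9 to 15 mm above the body's top. Underside: socket 21 mm deep, inside radius 24.5 mm, with two inward claws at own +x and -x (90 degrees wide, 7 mm thick, in to radius 18.5 mm, bevelled below) and openings at own +y and -y for the lugs below, 25 degrees to spare either way.
- stage_c: Stage like stage_a (may be absent). A stage goes fully down only with its lugs square to those below (else it rides about 18 mm high); then turn it clockwise from above (yaw decreasing) 90 degrees to a stop, all lugs in line; anticlockwise is blocked. A half turn makes no difference. Sideways play 2.5 mm. Origin when down: 45 mm above the base's origin, each further stage 48 mm higher.
- stopper: Orange stopper standing upright in its stand. Taper 20 mm high, from 14 mm across at the bottom to 24 mm; above it a round head 28 mm across and 28 mm high (48 mm in all). Origin: centre of the narrow end, z up. Set home in a neck, the taper goes in about 14 mm, so its origin is about 52 mm above the origin of that stage. About 40 g.
- stand: Small round grey stopper stand fixed to the bench: foot 68 mm across, 7 mm high, and a cup 44 mm across, 25 mm high over all, with a 21 mm bore. Origin: centre of the underside.
- jar: Bystander: specimen jar with a yellow cap, 54 mm across, 65 mm high. Origin: centre of the underside.
- washbottle: Bystander: wash bottle with a yellow lower half, 66 mm across, about 185 mm high. Origin: centre of the underside.
Things that resemble listed ones, but are neither listed nor needed, are in the scene too. Several things have the shape of the stopper; the one meant has the colours described above.

How it is judged:
By the outcome, as a careful person would: the job done as asked, in the order asked, and still so for the second after the job is handed in, with the robot touching nothing.
Of stage_a, stage_b, stage_c only 2 to 3 are there at a start; the rules pass over those that are not, and their reading is None.
At some moment in a run one of stage_a, stage_b, stage_c may be knocked a few centimetres aside while the robot is not near it.
It also fails if it takes over 210 s, if anything falls off the work surface, if the arm or the gripper's body presses on something with over 40 N, if the wrist force passes 120 N, or if a joint passes its speed limit or range.

## Working session

There is one attempt and no reset: what is moved stays moved. The work goes in short steps, Python scripts to look and compute and a shell command to move; the robot and the scene stay as the last step left them, time stands still between calls to the robot, and variables do not carry over. Pictures are saved under pics/ and viewed, about 12 in all and at most 16, crops included, and the job is handed in when it is done.

```bash
ls; mkdir -p pics
cat > h.py <<'E'
import numpy as np, cv2
from bench import r, viewer, nets
from scipy.spatial.transform import Rotation as R
def cloud(cam):
    img,d=viewer.grab_frame(cam); c=viewer.calibration(cam); K=np.array(c["mtx"]); T=np.linalg.inv(np.array(c["world_to_cam"]))
    v,u=np.mgrid[:480,:640]; x=(u-K[0,2])/K[0,0]; y=(v-K[1,2])/K[1,1]
    P=np.stack([x*d,-y*d,-d,np.ones_like(d)],-1)@T.T
    P=P[...,:3]; P[d==0]=np.nan
    return img,d,P
def save(img,n): cv2.imwrite("pics/"+n+".png",img[...,::-1])
def pose():
    o=r.get_obs(); return np.array(o["tcp_pos"]),R.from_rotvec(o["orientation"])
def st():
    o=r.get_obs(); p,q=pose(); print("t",round(o["clock"],2),"tcp",np.round(p*1000,1),"\nM",np.round(q.as_matrix(),3).tolist(),"F",np.round(o["contact_force"],1),"w",round(o["grip_width"]*1000,1),"j",np.round(o["joints"],2))
E
python3 - <<'E'
from h import *
st()
for c in ("scene","top"):
    img,d,P=cloud(c); save(img,c+"0"); np.save(c+"P.npy",P)
    k=viewer.calibration(c); print(c,{a:(np.round(b,3).tolist()) for a,b in k.items() if not isinstance(b,str)})
    for n in ("cab_front","drawer","handle","base","stage_a","stopper","stand","jar","washbottle"):
        try: print(c,n,[(np.round(np.array(e["location"])*1000).tolist(),round(e["score"],2)) for e in nets.look_for(n,c)][:5])
        except Exception as e: print(n,repr(e)[:100])
E
```

```text
pics
t 0.0 tcp [288.4 609.6 230.3] 
M [[-0.001, 0.428, 0.904], [-0.002, 0.904, -0.428], [-1.0, -0.002, 0.0]] F [-0.3  0.1  0.2] w 85.6 j [-1.24  0.48  0.02  1.56 -0.01  1.11 -0.08]
scene {'mtx': [[542.99, 0.0, 320.323], [0.0, 542.99, 240.586], [0.0, 0.0, 1.0]], 'world_to_cam': [[-0.621, 0.784, -0.01, 0.327], [-0.423, -0.324, 0.846, 0.187], [0.659, 0.53, 0.533, -1.424], [0.0, 0.0, 0.0, 1.0]]}
scene cab_front [([802.0, -88.0, 85.0], 0.72)]
scene drawer [([634.0, -136.0, 79.0], 0.92)]
scene handle [([636.0, -138.0, 79.0], 0.57)]
scene base [([488.0, 226.0, 49.0], 0.72)]
scene stage_a [([804.0, -90.0, 83.0], 0.68), ([638.0, -136.0, 83.0], 0.65)]
scene stopper [([451.0, 361.0, 48.0], 0.77), ([348.0, 297.0, 34.0], 0.77)]
scene stand [([462.0, 371.0, 6.0], 0.88)]
scene jar [([588.0, 365.0, 42.0], 0.87)]
scene washbottle [([752.0, 363.0, 96.0], 0.59)]
top {'mtx': [[548.306, 0.0, 311.805], [0.0, 548.306, 251.223], [0.0, 0.0, 1.0]], 'world_to_cam': [[0.022, -1.0, 0.006, 0.03], [0.996, 0.023, 0.082, -0.579], [-0.082, 0.004, 0.997, -1.315], [0.0, 0.0, 0.0, 1.0]]}
top cab_front [([723.0, -199.0, 90.0], 0.81)]
top drawer [([626.0, -194.0, 63.0], 0.8)]
top handle [([629.0, -191.0, 64.0], 0.55), ([721.0, -201.0, 92.0], 0.29)]
top base [([467.0, 218.0, 44.0], 0.88)]
top stage_a []
top stopper [([342.0, 292.0, 48.0], 0.65)]
top stand [([439.0, 361.0, 10.0], 0.76)]
top jar [([562.0, 351.0, 66.0], 0.6)]
top washbottle [([718.0, 340.0, 119.0], 0.97), ([463.0, 219.0, 46.0], 0.4)]
```

View pics/scene0.png

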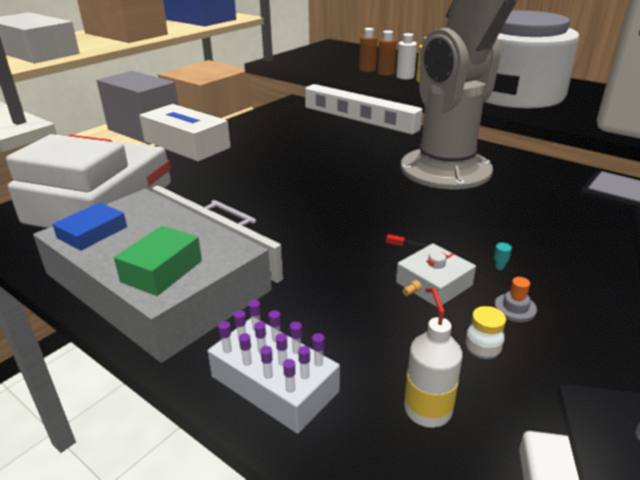

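View pics/top0.png

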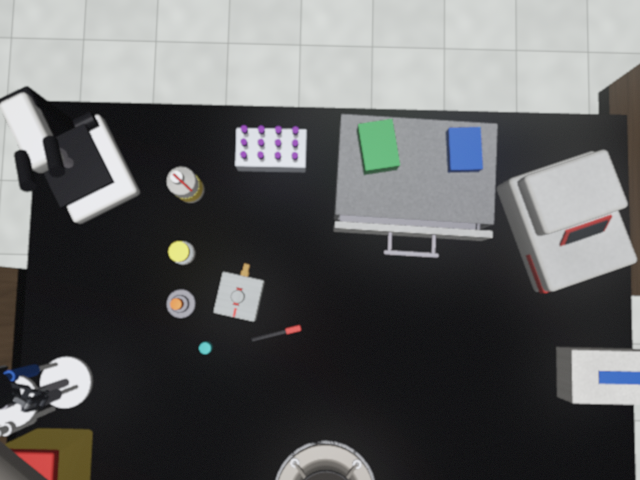

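```bash
cat > m.py <<'E'
from h import *
P=np.load("topP.npy"); S=np.load("sceneP.npy")
def box(P,lo,hi):
    m=np.all((P>np.array(lo))&(P<np.array(hi)),-1); return P[m]
for nm,Q in (("top",P),("scene",S)):
    b=box(Q,[.4,.15,.040],[.54,.3,.050]); rc=cv2.minAreaRect((b[:,:2]*1000).astype(np.float32)); print(nm,"base",len(b),rc,np.median(b[:,2]))
    t=box(Q,[.4,.15,.056],[.54,.3,.075]); print("neck",len(t),t.mean(0)*1000 if len(t) else 0, (t.min(0)+t.max(0))*500 if len(t) else 0)
    c=box(Q,[.62,-.45,.082],[.95,.1,.095]); rc=cv2.minAreaRect((c[:,:2]*1000).astype(np.float32)); print("cab top",len(c),rc, cv2.boxPoints(rc).tolist(),np.median(c[:,2]))
    f=box(Q,[.54,-.45,.05],[.63,.1,.078]); 
    rc=cv2.minAreaRect((f[:,:2]*1000).astype(np.float32)); print("handle",len(f),rc,cv2.boxPoints(rc).tolist())
    s=box(Q,[.38,.3,.035],[.5,.42,.075]); print("stopper",len(s),(s.min(0)+s.max(0))*500,s.max(0)*1000)
    s=box(Q,[.3,.25,.035],[.38,.33,.075]); print("teal",len(s),(s.min(0)+s.max(0))*500,s.max(0)*1000)
    s=box(Q,[.2,.0,.003],[.42,.2,.05]); print("tool",len(s),(s.min(0))*1000,s.max(0)*1000)
    s=box(Q,[.5,.3,.055],[.62,.42,.09]); print("jar",len(s),(s.min(0))*1000,s.max(0)*1000)
E
python3 m.py
```

```text
top base 1445 ((464.3393249511719, 217.59188842773438), (100.53801727294922, 100.01092529296875), 78.95536804199219) 0.04588684988443825
neck 164 [464.66849315 216.81213129  63.6593868 ] [464.07582736 216.95343657  63.83676728]
cab top 13136 ((759.0460815429688, -178.46432495117188), (551.1171875, 273.2971496582031), 87.97631072998047) [[612.7520141601562, -449.025634765625], [885.8787231445312, -458.67645263671875], [905.3401489257812, 92.09698486328125], [632.2134399414062, 101.747802734375]] 0.08924720195469238
handle 568 ((597.253173828125, -191.24293518066406), (366.8342590332031, 57.83533477783203), 88.92574310302734) [[564.90185546875, -374.0856628417969], [622.72705078125, -375.16998291015625], [629.6044921875, -8.40020751953125], [571.779296875, -7.315887451171875]]
stopper 128 [444.19449141 362.02770645  52.20630142] [457.23181833 375.58352003  67.0484785 ]
teal 117 [342.03524866 291.22676391  46.79170519] [354.92125889 304.70053373  55.72052021]
tool 2154 [2.00412834e+02 3.21024548e-03 3.00025703e+00] [419.99676691 199.93200325  48.83117188]
jar 333 [543.99849004 334.94817
[... 528 characters left out ...]
184326171875, 107.0108642578125]] 0.08915338278037155
handle 302 ((594.69287109375, -128.95822143554688), (249.45477294921875, 42.19875717163086), 83.50940704345703) [[559.6295776367188, -250.50106811523438], [601.5578002929688, -255.27122497558594], [629.7561645507812, -7.415374755859375], [587.8279418945312, -2.6452178955078125]]
stopper 335 [444.65010519 363.48631001  48.76133228] [460.20818676 377.42467829  62.42964733]
teal 192 [341.42744638 292.56033721  43.90336363] [357.14332978 306.43524403  52.56565264]
tool 1230 [200.28804563   0.2755311    3.0033186 ] [419.96131396 199.7109087   48.48662233]
jar 688 [542.13507007 337.09145341  55.05562789] [592.538041   384.69709977  68.96317153]
```

```bash
cat >> m.py <<'E'
print("----")
for nm,Q in (("top",P),("scene",S)):
    c=box(Q,[.64,-.37,.082],[.9,.0,.095]); c=c[(c[:,0]>.655)]
    rc=cv2.minAreaRect((c[:,:2]*1000).astype(np.float32)); print("cab",rc)
    f=box(Q,[.54,-.30,.045],[.588,-.08,.078]); print(len(f),f.min(0),f.max(0))
    f=f[f[:,2]>.055]; rc=cv2.minAreaRect((f[:,:2]*1000).astype(np.float32)); print("handle",rc,f.mean(0))
    for y in (-.23,-.19,-.16):
        g=f[abs(f[:,1]-y)<.01]; print(y,len(g),np.round(np.median(g,0)*1000,1) if len(g) else 0)
    p=box(Q,[.6,-.37,.070],[.65,-.01,.087])
    for y in (-.36,-.3,-.25,-.19,-.13,-.05,-.02):
        g=p[abs(p[:,1]-y)<.01]; print("panel",y,len(g),np.round(g.min(0)*1000,1) if len(g) else 0)
E
python3 m.py | sed -n '/----/,$p'
```

```text
----
cab ((774.8694458007812, -192.50445556640625), (360.9770812988281, 241.49293518066406), 88.20033264160156)
257 [ 0.56739545 -0.25251823  0.05982872] [ 0.58667177 -0.12563823  0.07465168]
handle ((576.9993896484375, -189.0767364501953), (19.27311134338379, 126.87702178955078), 0.035875000059604645) [ 0.57500903 -0.19044287  0.0686982 ]
-0.23 37 [ 574.  -230.7   68.4]
-0.19 32 [ 574.3 -189.9   69.8]
-0.16 38 [ 574.9 -160.2   69.7]
panel -0.36 51 [ 615.7 -369.9   71.8]
panel -0.3 54 [ 617.2 -310.    70.9]
panel -0.25 49 [ 602.6 -259.9   70.3]
panel -0.19 59 [ 621.8 -200.    71.2]
panel -0.13 49 [ 602.6 -139.2   70. ]
panel -0.05 43 [627.5 -59.2  72.7]
panel -0.02 45 [628.4 -29.1  72. ]
cab ((775.1016845703125, -190.3814697265625), (363.97515869140625, 242.45413208007812), 88.47775268554688)
244 [ 0.5688366  -0.25209455  0.06060381] [ 0.58760283 -0.12170296  0.07383662]
handle ((577.8353881835938, -186.8943328857422), (18.753929138183594, 130.33128356933594), 0.4448496401309967) [ 0.57790745 -0.18539018  0.06836284]
-0.23 40 [ 576.5 -233.4   69. ]
-0.19 35 [ 576.8 -189.2   68.2]
-0.16 39 [ 579.1 -159.9   68.8]
panel -0.36 50 [ 617.2 -370.    75.1]
panel -0.3 53 [ 620.  -309.7   75.6]
panel -0.25 57 [ 621.8 -259.8   74.6]
panel -0.19 64 [ 623.5 -199.4   75. ]
panel -0.13 70 [ 605.1 -139.6   71.4]
panel -0.05 81 [629.8 -59.9  74.6]
panel -0.02 96 [629.1 -29.9  70.7]
```

```bash
cat >> h.py <<'E'
def plan(x,y,z,yaw=None):
    "mm, deg(tool y heading, mod 180): turn first, then shift in new tool frame"
    p,q=pose(); M=q.as_matrix(); a=np.degrees(np.arctan2(M[1,1],M[0,1])); st()
    if yaw is None: yaw=a; t=0
    else: t=(yaw-a+90)%180-90
    b=np.radians(a+t); d=np.array([x,y,z])-p*1000
    print("heading %.1f turn_rad %.3f (alt %.3f)  dx %.1f dy %.1f dz %.1f"%(a,-np.radians(t),-np.radians(t)+np.pi*np.sign(t),-d[2],d[0]*np.cos(b)+d[1]*np.sin(b),d[0]*np.sin(b)-d[1]*np.cos(b)))
E
python3 -m pendant '[40,0,0,0,0.186, 40,0,0,0,0.186, 40,0,0,0,0.186, 40,0,0,0,0.186, 40,0,0,0,0.186, 40,0,0,0,0.186, 40,0,22.4,56.3,0, 40,0,22.4,56.3,0, 40,0,22.4,56.3,0, 40,0,22.4,56.3,0, 40,0,22.4,56.3,0, 40,0,22.4,56.3,0, 40,0,22.4,56.3,0, 40,0,22.4,56.3,0, 40,0,22.4,56.3,0, 40,0,22.4,56.3,0, 40,0,22.4,56.3,0, 40,0,22.4,56.3,0, 40,0,22.4,56.3,0, 40,0,0,0,0]'; python3 -c "
from h import *
plan(576,-189,120,-1.9)"
```

```text
clock: 3.5
tcp_pos: [0.5897, -0.1244, 0.2317]
orientation: [1.204, 1.208, -1.207]
contact_force: [-0.6, -0.3, -0.8]
grip_width: 0.04
t 3.5 tcp [ 589.7 -124.4  231.7] 
M [[0.001, 1.0, 0.005], [-0.003, 0.005, -1.0], [-1.0, 0.001, 0.004]] F [-0.6 -0.3 -0.8] w 40.0 j [-0.35  0.4   0.59  1.77 -0.25  1.05  0.34]
heading 0.3 turn_rad 0.038 (alt -3.104)  dx 111.7 dy -11.5 dz 65.0
```

```bash
python3 -m pendant '[40,0,-5.7,32.5,0.038, 40,0,-5.7,32.5,0, 40,55,0,0,0, 40,56.7,0,0,0, 40,0,0,0,0, 40,37,0,0,0, 40,37,0,0,0, 40,0,0,0,0, 8,0,0,0,0, 8,0,0,0,0, 6,0,0,0,0, 4,0,0,0,0, 4,0,0,0,0]' 60; python3 -c "
from h import *
plan(576-165,-189+5.5,45,-1.9)"
```

```text
clock: 5.12
tcp_pos: [0.579, -0.1833, 0.0481]
orientation: [1.23, 1.194, -1.225]
contact_force: [-0.9, 0.3, 8.8]
grip_width: 0.0075
t 5.12 tcp [ 579.  -183.3   48.1] 
M [[0.004, 1.0, -0.026], [-0.0, -0.026, -1.0], [-1.0, 0.004, 0.0]] F [-0.9  0.3  8.8] w 7.5 j [-0.15  0.64  0.48  1.88 -0.43  0.72  0.56]
heading -1.5 turn_rad 0.008 (alt -3.134)  dx 3.1 dy -167.9 dz 5.8
```

```bash
python3 -m pendant '[4,0,-10,0,0, 4,0,-20,0,0, 4,0,-20,0,0, 4,0,-20,0,0, 4,0,-20,0,0, 4,0,-20,0,0, 4,0,-20,0,0, 4,0,-20,0,0, 4,0,-12,0,0, 4,0,-4,0,0, 4,0,0,0,0]'; python3 -c "
from h import *
st()"
```

```text
clock: 6.5
tcp_pos: [0.4254, -0.1774, 0.0484]
orientation: [1.231, 1.18, -1.208]
contact_force: [31.9, 7.9, -23.9]
grip_width: 0.0075
t 6.5 tcp [ 425.4 -177.4   48.4] 
M [[0.023, 1.0, -0.019], [-0.004, -0.019, -1.0], [-1.0, 0.023, 0.004]] F [ 31.9   7.9 -23.9] w 7.5 j [-0.13  0.45  0.48  2.24 -0.42  0.51  0.65]
```

```bash
python3 -m pendant '[4,0,4,0,0, 45,0,4,0,0, 45,0,0,0,0, 45,0,0,0,0, 45,-40,0,0,0, 45,-60,0,0,0, 45,-60,0,0,0, 60,-40,0,0,0, 85,0,0,60,0, 85,0,0,60,0, 85,0,0,60,0, 85,0,0,60,0, 85,0,0,0,0]'
python3 - <<'E'
from h import *
st()
for c in ("scene","top"):
    img,d,P=cloud(c); save(img,c+"1"); np.save(c+"P1.npy",P)
    for n in ("handle","stage_a"):
        print(c,n,[(np.round(np.array(e["location"])*1000).tolist(),round(e["score"],2)) for e in nets.look_for(n,c)][:5])
    f=P[(P[...,0]>.38)&(P[...,0]<.49)&(P[...,1]>-.3)&(P[...,1]<-.08)&(P[...,2]>.055)&(P[...,2]<.078)]
    print(len(f)); 
    for y in (-.23,-.21,-.19,-.17,-.15):
        g=f[abs(f[:,1]-y)<.01]; print(y,len(g),np.round(np.median(g,0)*1000,1) if len(g) else 0)
top=cv2.imread("pics/top1.png")[60:360,280:560]; sc=cv2.imread("pics/scene1.png")[120:420,0:340]
cv2.imwrite("pics/c1.png",np.hstack([cv2.resize(top,None,fx=1.6,fy=1.6),cv2.resize(sc,(340*48//40*0+348,480))]))
E
```

```text
clock: 8.12
tcp_pos: [0.4098, -0.424, 0.2452]
orientation: [1.231, 1.193, -1.237]
contact_force: [-0.6, 0.0, 0.0]
grip_width: 0.0849
t 8.12 tcp [ 409.8 -424.   245.2] 
M [[-0.003, 0.999, -0.034], [-0.003, -0.034, -0.999], [-1.0, -0.003, 0.003]] F [-0.6  0.   0. ] w 84.9 j [ 0.1   0.41  0.8   1.79 -0.32  1.08  0.97]
scene handle [([492.0, -141.0, 36.0], 0.62)]
scene stage_a [([600.0, -64.0, 64.0], 0.84), ([602.0, -176.0, 62.0], 0.79), ([600.0, -278.0, 62.0], 0.59)]
753
-0.23 101 [ 484.  -231.2   68.2]
-0.21 93 [ 485.6 -209.6   67.7]
-0.19 92 [ 486.2 -189.9   68.2]
-0.17 84 [ 487.  -170.    68.2]
-0.15 80 [ 487.5 -150.1   67.8]
top handle [([533.0, -184.0, 10.0], 0.7)]
top stage_a [([592.0, -285.0, 59.0], 0.93), ([592.0, -187.0, 62.0], 0.91), ([588.0, -80.0, 61.0], 0.63), ([442.0, 359.0, 6.0], 0.53), ([719.0, 339.0, 118.0], 0.28)]
368
-0.23 96 [ 433.4 -234.8   68.7]
-0.21 37 [ 421.5 -210.1   68.7]
-0.19 37 [ 423.2 -190.5   69.7]
-0.17 37 [ 424.9 -168.7   69.8]
-0.15 37 [ 424.8 -149.8   69.2]
```

View pics/c1.png

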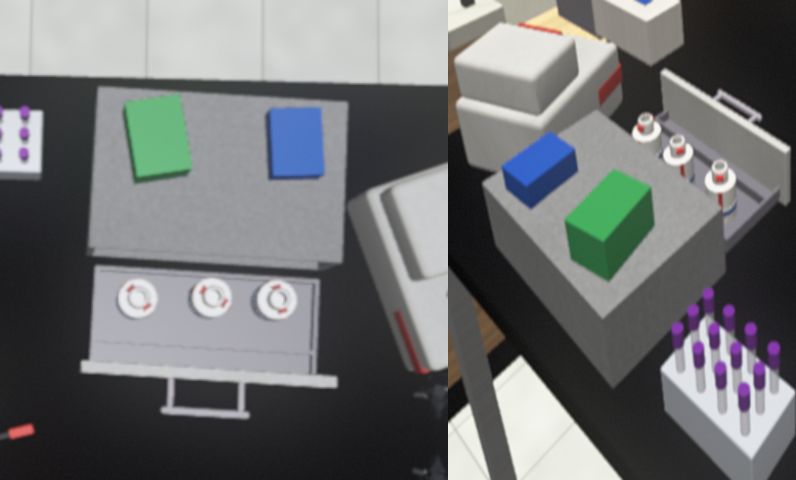

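```bash
cat > s.py <<'E'
from h import *
for c in ("top","scene"):
    img=cv2.imread(f"pics/{c}1.png")[...,::-1].astype(int); P=np.load(c+"P1.npy")
    red=(img[...,0]>img[...,1]+40)&(img[...,0]>img[...,2]+40)
    for x0,y0 in ((590,-80),(594,-187),(594,-285)):
        D=np.hypot(P[...,0]*1000-x0,P[...,1]*1000-y0)<32; z=P[...,2]*1000
        k=D&(z>72)&(z<90); n=P[k]*1000; b=P[D&(z>54)&(z<70)]*1000
        cc,rr=cv2.minEnclosingCircle(n[:,:2].astype(np.float32)) if len(n) else (0,0)
        cb,rb=cv2.minEnclosingCircle(b[:,:2].astype(np.float32))
        print(c,"neck",len(n),np.round(cc,1),round(rr,1),"zmax",np.round(n[:,2].max(),1),"body",len(b),np.round(cb,1),round(rb,1))
        q=P[D&(z>66)&(z<86)&red]*1000; 
        if len(q)>3:
            q=q[:,:2]; w=np.linalg.svd(q-np.array(cc)) [2][0] if 0 else np.linalg.eigh((q-cc).T@(q-cc))[1][:,1]
            print("   red",len(q),"yaw",np.degrees(np.arctan2(w[1],w[0]))%180, np.round(q-cc).astype(int).tolist()[:14])
# base
img=cv2.imread("pics/top0.png")[...,::-1].astype(int); P=np.load("topP.npy"); z=P[...,2]*1000
red=(img[...,0]>img[...,1]+40)&(img[...,0]>img[...,2]+40)&(np.hypot(P[...,0]*1000-464.5,P[...,1]*1000-217.5)<60)&(z>35)
q=(P[red]*1000)[:,:2]-[464.5,217.5]; w=np.linalg.eigh(q.T@q)[1][:,1]; print("base red",len(q),np.degrees(np.arctan2(w[1],w[0]))%180,q.round().tolist())
br=(img[...,0]>img[...,2]+50)&(img[...,1]>img[...,2]+20)&(np.hypot(P[...,0]*1000-464.5,P[...,1]*1000-217.5)<95); q=(P[br]*1000)[:,:2]-[464.5,217.5]; print("brass",len(q),q.mean(0),np.degrees(np.arctan2(*q.mean(0)[::-1])))
E
python3 s.py
```

```text
top neck 118 [588.6 -82.4] 21.3 zmax 86.4 body 352 [589.4 -83. ] 29.4
   red 18 yaw 41.49913437245945 [[19, 9], [16, 11], [17, 8], [17, 6], [14, 13], [14, 11], [14, 9], [12, 13], [12, 11], [-9, -16], [-9, -18], [-11, -10], [-11, -13], [-12, -15]]
top neck 120 [ 594. -194.] 21.6 zmax 89.1 body 314 [ 593.9 -192.8] 28.9
   red 18 yaw 60.62643736064955 [[14, 13], [13, 13], [11, 17], [11, 15], [11, 12], [8, 17], [9, 14], [7, 18], [7, 16], [7, 14], [4, 17], [-5, -16], [-5, -18], [-7, -16]]
top neck 123 [ 591.4 -288.4] 21.2 zmax 87.1 body 330 [ 592.8 -289.3] 29.3
   red 17 yaw 14.686634483957079 [[21, 0], [21, -2], [18, 6], [19, 2], [18, 1], [19, -2], [16, 6], [16, 3], [-14, -4], [-14, -6], [-14, -9], [-14, -12], [-17, -2], [-17, -4]]
scene neck 177 [591.9 -80.3] 22.0 zmax 83.9 body 361 [589.3 -79.6] 31.2
   red 40 yaw 40.53276527666628 [[13, 4], [12, 6], [12, 9], [13, 11], [6, 7], [5, 9], [6, 12], [13, 1], [15, 6], [13, 6], [13, 9], [11, 10], [11, 12], [10, 14]]
scene neck 158 [ 595.4 -191. ] 21.9 zmax 83.5 body 300 [ 594.  -189.9] 30.1
   red 32 yaw 61.67077279746674 [[5, 6], [8, 12], [4,
[... 398 characters left out ...]
, -2.0], [20.0, -4.0], [20.0, -6.0], [20.0, -8.0], [17.0, 0.0], [17.0, -2.0], [17.0, -4.0], [17.0, -7.0], [17.0, -9.0], [15.0, -8.0], [15.0, -9.0], [-14.0, 6.0], [-16.0, 8.0], [-16.0, 6.0], [-16.0, 3.0], [-16.0, 2.0], [-16.0, -1.0], [-18.0, 6.0], [-18.0, 3.0], [-18.0, 1.0], [-18.0, -0.0], [-18.0, -3.0], [-28.0, 7.0], [-28.0, 5.0], [-30.0, 7.0], [-30.0, 5.0], [-30.0, 3.0], [-33.0, 8.0], [-33.0, 6.0], [-33.0, 3.0], [-35.0, 10.0], [-35.0, 8.0], [-35.0, 5.0], [-37.0, 10.0], [-37.0, 7.0], [-37.0, 5.0], [-40.0, 9.0], [-40.0, 7.0], [-40.0, 5.0], [-42.0, 10.0], [-42.0, 7.0], [-42.0, 5.0], [-45.0, 9.0], [-44.0, 7.0], [-47.0, 9.0], [-47.0, 7.0]]
brass 90 [ 64.99038907 -13.06741741] -11.368699293622322
```

```bash
python3 -c "
from h import *
plan(589.5,-81,200,90)"
```

```text
t 8.43 tcp [ 414.1 -417.1  245.5] 
M [[0.0, 1.0, -0.023], [0.001, -0.023, -1.0], [-1.0, 0.0, -0.001]] F [-0.   1.2  0.5] w 85.0 j [ 0.09  0.4   0.79  1.79 -0.32  1.08  0.97]
heading -1.3 turn_rad 1.548 (alt -1.594)  dx 45.5 dy -336.1 dz -175.4
```

```bash
python3 -m pendant '[85,0,0,0,-0.177, 85,0,0,0,-0.177, 85,0,0,0,-0.177, 85,0,0,0,-0.177, 85,0,0,0,-0.177, 85,0,0,0,-0.177, 85,0,0,0,-0.177, 85,0,0,0,-0.177, 85,0,0,0,-0.178, 85,0,56,0,0, 85,0,56,0,0, 85,0,56,0,0, 85,0,56,29,0, 85,0,56,29,0, 85,0,56,29,0, 85,0,0,29,0, 85,0,0,29,0, 85,45,0,30,0, 85,0,0,0,0]' 40
python3 - <<'E'
from h import *
plan(589.5,-81,24,90)
img,d=viewer.grab_frame("wrist"); save(img,"w1"); c=viewer.calibration("wrist"); print(c)
print([(np.round(np.array(e["location"])*1000).tolist(),round(e["score"],2)) for e in nets.look_for("stage_a","wrist")])
E
```

```text
clock: 10.8
tcp_pos: [0.5874, -0.0824, 0.1971]
orientation: [-0.001, 1.577, 0.001]
contact_force: [-0.5, 1.3, -0.1]
grip_width: 0.0847
t 10.8 tcp [587.4 -82.4 197.1] 
M [[-0.006, -0.001, 1.0], [0.0, 1.0, 0.001], [-1.0, 0.0, -0.006]] F [-0.5  1.3 -0.1] w 84.7 j [-0.14  0.38  0.23  1.8  -0.1   0.97  1.7 ]
heading 90.1 turn_rad 0.001 (alt -3.140)  dx 173.1 dy 1.4 dz 2.1
{'mtx': array([[371.64829954,   0.        , 321.52063247],
       [  0.        , 371.64829954, 238.19263473],
       [  0.        ,   0.        ,   1.        ]]), 'world_to_cam': array([[-1.97979802e-04,  9.99999808e-01, -5.87006666e-04,
         8.31112232e-02],
       [-9.50452258e-01, -3.70653382e-04, -3.10870339e-01,
         5.88088097e-01],
       [-3.10870497e-01,  4.96375763e-04,  9.50452149e-01,
        -1.67685498e-01],
       [ 0.00000000e+00,  0.00000000e+00,  0.00000000e+00,
         1.00000000e+00]])}
[([588.0, -273.0, 62.0], 0.89), ([585.0, -86.0, 61.0], 0.81), ([590.0, -183.0, 58.0], 0.8)]
```

View pics/w1.png

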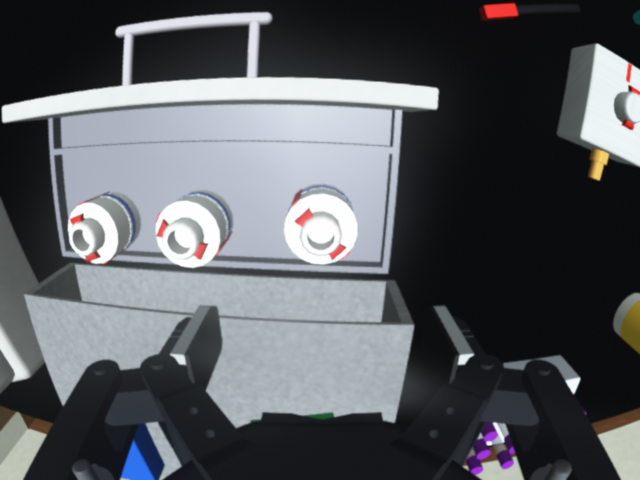

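```bash
python3 -m pendant '[85,40,0,1.5,0, 85,40,0,0,0, 85,35,0,0,0, 85,20,0,0,0, 85,20,0,0,0, 85,18,0,0,0, 85,0,0,0,0, 40,0,0,0,0, 40,0,0,0,0, 40,0,0,0,0, 40,0,0,0,0, 40,0,0,0,0]' 40; python3 -c "
from h import *
st()"
```

```text
clock: 12.4
tcp_pos: [0.5908, -0.0845, 0.0287]
orientation: [0.002, 1.569, -0.001]
contact_force: [-0.6, 1.7, 6.4]
grip_width: 0.0571
t 12.4 tcp [590.8 -84.5  28.7] 
M [[0.002, 0.002, 1.0], [0.0, 1.0, -0.002], [-1.0, 0.0, 0.002]] F [-0.6  1.7  6.4] w 57.1 j [-0.09  0.61  0.17  1.9  -0.17  0.64  1.75]
```

```bash
python3 -m pendant '[40,-20,0,0,0, 40,-40,0,0,0, 40,-50,0,0,0, 40,-50,0,0,0, 40,0,43,-18,0, 40,0,43,-18,0, 40,0,43,-18,0, 40,0,43,-18,0, 40,0,43,-18,0, 40,0,43,-18,0, 40,0,43,-18,0, 40,0,0,0,-0.166, 40,0,0,0,-0.166, 40,0,0,0,-0.166, 40,0,0,0,-0.165, 40,0,0,0,0]'
python3 - <<'E'
from h import *
plan(464.5,217.8,110,128)
img,d,P=cloud("scene"); save(img,"sc2"); np.save("S2.npy",P)
p=pose()[0]
D=(np.hypot(P[...,0]-p[0],P[...,1]-p[1])<.04); z=P[...,2]
for lo,hi in ((p[2]-.014,p[2]+.004),):
    q=P[D&(z>lo)&(z<hi)]*1000; print(len(q),q.min(0),q.max(0))
    A=np.c_[2*q[:,:2],np.ones(len(q))]; s=np.linalg.lstsq(A,(q[:,:2]**2).sum(1),rcond=None)[0]; print("circ",s[:2],np.sqrt(s[2]+s[0]**2+s[1]**2))
cv2.imwrite("pics/c2.png",cv2.resize(img[150:330,300:540,::-1],None,fx=3,fy=3))
E
```

```text
clock: 14.4
tcp_pos: [0.4644, 0.2163, 0.1884]
orientation: [-0.516, 1.508, 0.516]
contact_force: [0.3, 0.8, -1.5]
grip_width: 0.0568
t 14.4 tcp [464.4 216.3 188.4] 
M [[0.001, -0.612, 0.79], [0.0, 0.79, 0.612], [-1.0, -0.0, 0.001]] F [ 0.3  0.8 -1.5] w 56.8 j [-0.54  0.26 -0.02  1.98  0.01  0.9   1.67]
heading 127.8 turn_rad -0.004 (alt 3.138)  dx 78.4 dy 1.1 dz 1.0
325 [453.28506717 191.77100383 174.41522751] [494.61656993 247.74980605 192.23353152]
circ [464.09958763 217.65663301] 28.378117949822485
```

View pics/c2.png

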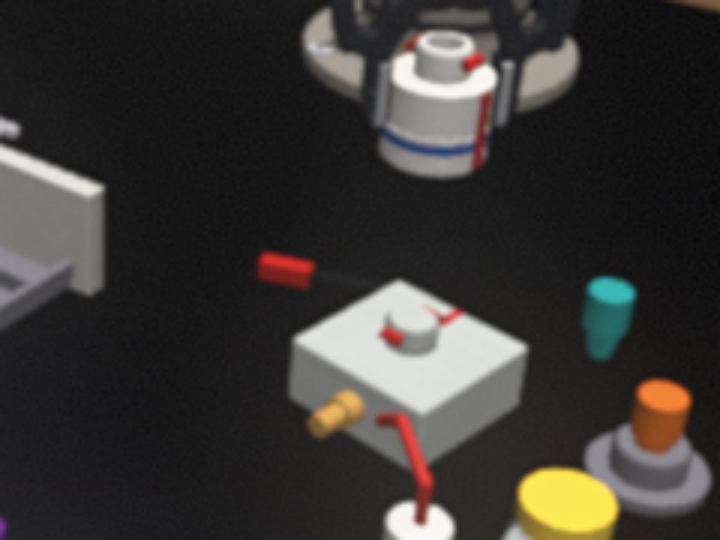

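```bash
python3 -m pendant '[40,30,1,1,0, 40,40,0,0,0, 40,30,0,0,0, 40,4,0,0,0, 40,4,0,0,0, 40,4,0,0,0, 40,4,0,0,0, 40,4,0,0,0, 40,4,0,0,0, 40,4,0,0,0, 40,0,0,0,0]'; python3 -c "
from h import *
st()"
```

```text
clock: 15.82
tcp_pos: [0.4646, 0.2181, 0.0597]
orientation: [-0.518, 1.508, 0.518]
contact_force: [-1.4, -1.2, 3.2]
grip_width: 0.0568
t 15.82 tcp [464.6 218.1  59.7] 
M [[-0.0, -0.614, 0.789], [-0.0, 0.789, 0.614], [-1.0, 0.0, -0.0]] F [-1.4 -1.2  3.2] w 56.8 j [-0.54  0.46 -0.02  2.07  0.01  0.61  1.66]
```

```bash
python3 -m pendant '[40,1,0,0,0.1, 40,0,0,0,0.16, 40,0,0,0,0.16, 40,0,0,0,0.16, 40,0,0,0,0.16, 40,0,0,0,0.16, 40,0,0,0,0.16, 40,0,0,0,0.16, 40,0,0,0,0.16, 40,0,0,0,0.1, 40,0,0,0,0]'; python3 -c "
from h import *
st();print(np.round(r.get_obs()['moment'],2))"; python3 -m pendant '[40,0,0,0,0.05, 40,0,0,0,0.05, 40,0,0,0,0.05, 40,0,0,0,0.03, 40,0,0,0,0]'; python3 -c "
from h import *
plan(464.6,218.1,60,37);print(np.round(r.get_obs()['moment'],2))"
```

```text
clock: 17.2
tcp_pos: [0.4664, 0.2182, 0.0597]
orientation: [0.642, 1.471, -0.639]
contact_force: [0.9, -1.7, 9.4]
grip_width: 0.0567
t 17.2 tcp [466.4 218.2  59.7] 
M [[0.003, 0.731, 0.682], [0.001, 0.682, -0.731], [-1.0, 0.003, 0.002]] F [ 0.9 -1.7  9.4] w 56.7 j [-0.86  0.48  0.37  2.09 -0.3   0.61  0.47]
[-0.52  0.01 -0.04]
clock: 17.82
tcp_pos: [0.4664, 0.2181, 0.0597]
orientation: [0.778, 1.425, -0.775]
contact_force: [1.3, -2.0, 9.5]
grip_width: 0.0571
t 17.82 tcp [466.4 218.1  59.7] 
M [[0.003, 0.84, 0.543], [0.0, 0.543, -0.84], [-1.0, 0.003, 0.002]] F [ 1.3 -2.   9.5] w 57.1 j [-0.89  0.49  0.42  2.1  -0.33  0.62  0.33]
heading 32.9 turn_rad -0.071 (alt 3.070)  dx -0.3 dy -1.4 dz -1.1
[-0.69 -0.02  0.89]
```

```bash
python3 -m pendant '[85,0,0,0,0, 85,0,0,0,0, 85,0,0,0,0, 85,0,0,0,0, 85,-40,0,0,0, 85,-50,0,0,0, 85,-50,0,0,0, 85,0,0,0,-0.166, 85,0,0,0,-0.166, 85,0,0,0,-0.166, 85,0,0,0,-0.166, 85,0,0,0,-0.166, 85,0,0,0,-0.166, 85,0,-58.5,18,0, 85,0,-58.5,18,0, 85,0,-58.5,18,0, 85,0,-58.5,18,0, 85,0,-58.5,18,0, 85,0,-58.5,18,0, 85,0,-58.5,18,0]'
cat > look.py <<'E'
import sys
from h import *
k=sys.argv[1]; n=int(sys.argv[2])  # stages stacked
for c in ("top","scene"):
    img,d,P=cloud(c); save(img,c+k); P=P*1000; z=P[...,2]; I=img.astype(int)
    red=(I[...,0]>I[...,1]+40)&(I[...,0]>I[...,2]+40)
    zt=45+48*n
    D=np.hypot(P[...,0]-465,P[...,1]-218)<32
    q=P[D&(z>zt-12)&(z<zt+4)]; t=P[D&(z>zt+8)]
    A=np.c_[2*q[:,:2],np.ones(len(q))]; s=np.linalg.lstsq(A,(q[:,:2]**2).sum(1),rcond=None)[0]
    print(c,"stack body",len(q),np.round(s[:2],1),"enc",cv2.minEnclosingCircle(q[:,:2].astype(np.float32)),"neck",t.mean(0) if len(t) else 0,"ztop",np.round(np.percentile(t[:,2],[50,90,98]) if len(t) else 0,1),"expect",zt+18)
    cc=np.array(cv2.minEnclosingCircle(q[:,:2].astype(np.float32))[0])
    rr=P[D&red&(z>zt+6)][:,:2]-cc
    if len(rr)>3: w=np.linalg.eigh(rr.T@rr)[1][:,1]; print("  lug yaw",np.degrees(np.arctan2(w[1],w[0]))%180,len(rr),"expect 169")
    if c=="top":
        for e in nets.look_for("stage_a",c): print("  net",np.round(np.array(e["location"])*1000).tolist(),round(e["score"],2))
E
python3 look.py A 1
python3 - <<'E'
from h import *
plan(594,-191.5,24,90)
img,d=viewer.grab_frame("wrist"); save(img,"w2")
print([(np.round(np.array(e["location"])*1000).tolist(),round(e["score"],2)) for e in nets.look_for("stage_a","wrist")])
sc=cv2.imread("pics/sceneA.png")[180:330,340:540]
cv2.imwrite("pics/c3.png",np.hstack([cv2.resize(img[...,::-1],(400,300)),cv2.resize(sc,(400,300))]))
E
```

```text
clock: 20.32
tcp_pos: [0.5898, -0.1934, 0.1985]
orientation: [0.002, 1.571, -0.002]
contact_force: [0.6, 0.4, 0.1]
grip_width: 0.0852
top stack body 329 [464.9 217.1] enc ((464.6871337890625, 216.6246795654297), 29.689531326293945) neck [464.86097911 216.82719346 109.85937515] ztop [110.4 114.7 116.2] expect 111
  lug yaw 168.752850210366 20 expect 169
  net [463.0, 214.0, 94.0] 0.88
  net [565.0, -201.0, 62.0] 0.77
scene stack body 460 [468.3 219.7] enc ((466.7247619628906, 219.3246612548828), 30.026714324951172) neck [469.18937566 220.25233023 108.57489336] ztop [109.1 112.6 113.9] expect 111
  lug yaw 162.54379505330078 41 expect 169
t 20.48 tcp [ 588.8 -196.6  198.5] 
M [[-0.0, 0.01, 1.0], [-0.002, 1.0, -0.01], [-1.0, -0.002, -0.0]] F [ 0.3  0.  -0.3] w 85.1 j [-0.15  0.46  0.51  1.75 -0.25  1.    2.01]
heading 89.4 turn_rad -0.010 (alt 3.132)  dx 174.5 dy 5.1 dz 5.2
[([588.0, -281.0, 63.0], 0.83), ([566.0, -214.0, 60.0], 0.79)]
```

View pics/c3.png

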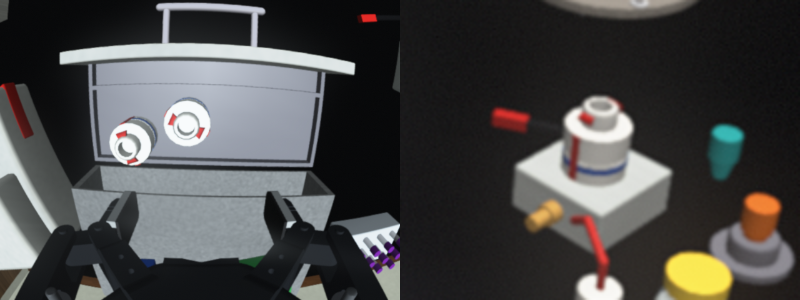

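```bash
cat >> h.py <<'E'
def wcloud():
    c=viewer.calibration("wrist"); img,d=viewer.grab_frame("wrist"); K=c["mtx"]; T=np.linalg.inv(c["world_to_cam"])
    v,u=np.mgrid[:480,:640]; a=(u-K[0,2])/K[0,0]; b=(v-K[1,2])/K[1,1]; th=np.hypot(a,b)+1e-9
    k=np.tan(th)/th; P=np.stack([a*k*d,-b*k*d,-d,np.ones_like(d)],-1)@T.T; P=P[...,:3]; P[(d==0)|(th>1.3)]=np.nan
    return img,d,P
def stages(img,P,pts):
    P=P*1000; z=P[...,2]; I=img.astype(int); red=(I[...,0]>I[...,1]+40)&(I[...,0]>I[...,2]+40)
    for x,y in pts:
        for it in range(2):
            D=np.hypot(P[...,0]-x,P[...,1]-y)<36
            n=P[D&(z>74)&(z<88)]; b=P[D&(z>56)&(z<68)]
            (x,y),rb=cv2.minEnclosingCircle(b[:,:2].astype(np.float32))
        q=P[D&red&(z>66)&(z<84)][:,:2]-[x,y]; w=np.linalg.eigh(q.T@q)[1][:,1]
        print("body",np.round([x,y,rb],1),"top z",np.round(np.percentile(n[:,2],90),1),"neck",np.round((n.min(0)+n.max(0))[:2]/2,1),"lug yaw",round(np.degrees(np.arctan2(w[1],w[0]))%180,1),len(q))
E
python3 - <<'E'
from h import *
img,d,P=wcloud(); print("wrist"); stages(img,P,[(566,-214),(590,-288)])
img,d,P=cloud("top"); print("top"); 
stages(img,P,[(566,-207)])
img,d,P=cloud("scene"); print("scene");stages(img,P,[(566,-214),(590,-288)])
E
```

```text
wrist
body [ 566.9 -213.8   30.1] top z 80.8 neck [ 566.9 -214.2] lug yaw 63.7 260
body [ 593.4 -290.    29.7] top z 80.7 neck [ 593.3 -290. ] lug yaw 15.6 226
top
body [ 565.4 -208.8   26.9] top z 83.7 neck [ 567.  -203.9] lug yaw 47.4 10
scene
body [ 568.3 -212.4   29.6] top z 81.8 neck [ 568.4 -209.9] lug yaw 68.0 31
body [ 593.5 -286.8   30.7] top z 81.9 neck [ 591.6 -285.9] lug yaw 8.8 21
```

```bash
python3 -c "
from h import *
plan(567,-213.7,27,60)"
```

```text
t 20.73 tcp [ 589.5 -189.7  198.4] 
M [[-0.0, 0.0, 1.0], [0.001, 1.0, -0.0], [-1.0, 0.001, -0.0]] F [-0.6  0.2 -0.5] w 84.9 j [-0.16  0.45  0.5   1.75 -0.25  1.    2.01]
heading 90.0 turn_rad 0.523 (alt -2.618)  dx 171.4 dy -32.0 dz -7.5
```

```bash
python3 -m pendant '[85,0,0,0,0.175, 85,0,0,0,0.175, 85,0,0,0,0.174, 85,40,-16,-4,0, 85,30,-16,-3.5,0, 85,0,0,0,0, 85,40,0,0,0, 85,25,0,0,0, 85,20,0,0,0, 85,16,0,0,0, 85,0,0,0,0, 40,0,0,0,0, 40,0,0,0,0, 40,0,0,0,0, 40,0,0,0,0, 40,0,0,0,0]' 40; python3 -c "
from h import *
plan(464.6,217.8,200,75)"
```

```text
clock: 22.72
tcp_pos: [0.5678, -0.2158, 0.0288]
orientation: [0.413, 1.529, -0.412]
contact_force: [-0.7, 1.1, 6.6]
grip_width: 0.057
t 22.73 tcp [ 567.8 -215.8   28.8] 
M [[0.002, 0.503, 0.864], [-0.0, 0.864, -0.503], [-1.0, 0.001, 0.002]] F [-0.7  1.1  6.6] w 57.0 j [-0.1   0.68  0.49  1.89 -0.48  0.69  1.73]
heading 59.8 turn_rad -0.265 (alt 2.877)  dx -171.2 dy 392.1 dz -212.0
```

```bash
python3 -m pendant '[40,-21,0,0,0, 40,-50,0,0,0, 40,-50,0,0,0, 40,-50,0,0,0, 40,0,0,0,-0.133, 40,0,0,0,-0.132, 40,0,49,-26.5,0, 40,0,49,-26.5,0, 40,0,49,-26.5,0, 40,0,49,-26.5,0, 40,0,49,-26.5,0, 40,0,49,-26.5,0, 40,0,49,-26.5,0, 40,0,49,-26.5,0, 40,0,0,0,0, 40,0,0,0,0]'
cat > chk.py <<'E'
from h import *
plan(464.6,217.8,108,None)
img,d,P=cloud("scene"); p=pose()[0]; I=img.astype(int); z=P[...,2]
D=(np.hypot(P[...,0]-p[0],P[...,1]-p[1])<.04)
q=P[D&(z>p[2]-.014)&(z<p[2]+.004)]*1000
A=np.c_[2*q[:,:2],np.ones(len(q))]; s=np.linalg.lstsq(A,(q[:,:2]**2).sum(1),rcond=None)[0]; print("held circ",s[:2],np.sqrt(s[2]+s[0]**2+s[1]**2))
red=(I[...,0]>I[...,1]+40)&(I[...,0]>I[...,2]+40); rr=P[D&red&(z>p[2]+.038)&(z<p[2]+.054)][:,:2]-s[:2]/1000
if len(rr)>3: w=np.linalg.eigh(rr.T@rr)[1][:,1]; print("lug yaw",np.degrees(np.arctan2(w[1],w[0]))%180,len(rr),"want 79")
E
python3 chk.py
```

```text
clock: 24.72
tcp_pos: [0.4636, 0.2169, 0.1992]
orientation: [0.206, 1.561, -0.206]
contact_force: [0.7, -0.3, -2.0]
grip_width: 0.0569
t 24.73 tcp [463.6 216.9 199.2] 
M [[0.0, 0.259, 0.966], [-0.0, 0.966, -0.259], [-1.0, -0.0, 0.0]] F [ 0.7 -0.3 -2. ] w 56.9 j [-0.95  0.26  0.46  2.   -0.14  0.91  0.9 ]
heading 75.0 turn_rad -0.000 (alt 0.000)  dx 91.2 dy 1.1 dz 0.7
held circ [462.9522281  218.07938925] 28.044381342976127
lug yaw 71.73912841378133 32 want 79
```

```bash
python3 -m pendant '[40,35,1.3,1,0, 40,30,0,0,0, 40,4,0,0,0, 40,4,0,0,0, 40,4,0,0,0, 40,4,0,0,0, 40,4,0,0,0, 40,4,0,0,0, 40,4,0,0,0, 40,0,0,0,0]'; python3 -c "
from h import *
st()"
```

```text
clock: 26.02
tcp_pos: [0.465, 0.219, 0.1077]
orientation: [0.207, 1.562, -0.205]
contact_force: [-7.8, -3.4, 25.3]
grip_width: 0.0571
t 26.02 tcp [465.  219.  107.7] 
M [[-0.001, 0.259, 0.966], [0.001, 0.966, -0.259], [-1.0, 0.001, -0.001]] F [-7.8 -3.4 25.3] w 57.1 j [-0.89  0.4   0.41  2.07 -0.24  0.72  0.98]
```

```bash
python3 -m pendant '[40,-1,0,0,0, 40,0,0,0,0.1, 40,0,0,0,0.16, 40,0,0,0,0.16, 40,0,0,0,0.16, 40,0,0,0,0.16, 40,0,0,0,0.16, 40,0,0,0,0.16, 40,0,0,0,0.16, 40,0,0,0,0.16, 40,0,0,0,0.1, 40,0,0,0,0.08, 40,0,0,0,0.05, 40,0,0,0,0.05, 40,0,0,0,0]'; python3 -c "
from h import *
st();print(np.round(r.get_obs()['moment'],2))"
```

```text
clock: 27.9
tcp_pos: [0.4667, 0.2177, 0.1078]
orientation: [1.464, 1.02, -1.46]
contact_force: [-0.8, -5.1, 11.2]
grip_width: 0.0569
t 27.9 tcp [466.7 217.7 107.8] 
M [[0.003, 0.939, -0.343], [-0.001, -0.343, -0.939], [-1.0, 0.003, -0.0]] F [-0.8 -5.1 11.2] w 56.9 j [-1.21  0.51  0.85  2.09 -0.55  0.78 -0.37]
[-1.08  0.15  0.59]
```

```bash
python3 -m pendant '[85,0,0,0,0, 85,0,0,0,0, 85,0,0,0,0, 85,0,0,0,0, 85,-20,0,0,0, 85,-40,0,0,0, 85,-40,0,0,0, 85,0,0,0,-0.1745, 85,0,0,0,-0.1745, 85,0,0,0,-0.1745, 85,0,0,0,-0.1745, 85,0,0,0,-0.1745, 85,0,0,0,-0.1745, 85,0,0,0,-0.1745, 85,0,0,0,-0.1745, 85,0,0,0,-0.1745, 85,0,0,0,0]'; python3 -c "
from h import *
plan(590,-285,200,70)"
```

```text
clock: 30.02
tcp_pos: [0.4653, 0.2185, 0.2077]
orientation: [0.278, 1.552, -0.277]
contact_force: [0.5, -0.4, -0.1]
grip_width: 0.0849
t 30.02 tcp [465.3 218.5 207.7] 
M [[0.001, 0.346, 0.938], [0.001, 0.938, -0.346], [-1.0, 0.001, 0.001]] F [ 0.5 -0.4 -0.1] w 84.9 j [-1.09  0.27  0.63  1.99 -0.19  0.94  0.86]
heading 69.7 turn_rad -0.005 (alt 3.137)  dx 7.7 dy -430.5 dz 289.4
```

```bash
python3 -m pendant '[85,0,-47.8,32.1,0, 85,0,-47.8,32.1,0, 85,0,-47.8,32.1,0, 85,0,-47.8,32.1,0, 85,0,-47.8,32.1,0, 85,0,-47.8,32.1,0, 85,0,-47.8,32.1,0, 85,0,-47.8,32.1,0, 85,0,-47.8,32.1,0, 85,8,0,0,0, 85,0,0,0,0]'; python3 look.py B 2
python3 - <<'E'
from h import *
img,d,P=wcloud(); save(img,"w3"); print("wrist"); stages(img,P,[(593,-289)]); plan(593,-289.5,27,70)
E
```

```text
clock: 31.4
tcp_pos: [0.5876, -0.284, 0.1981]
orientation: [0.278, 1.555, -0.278]
contact_force: [0.8, 0.6, -0.5]
grip_width: 0.0852
top stack body 353 [465.9 216.8] enc ((465.5133972167969, 216.94813537597656), 29.29433822631836) neck [465.26087559 217.34092396 157.79169238] ztop [158.2 161.7 163.3] expect 159
  lug yaw 166.74778770221945 22 expect 169
  net [592.0, -283.0, 61.0] 0.96
  net [468.0, 210.0, 140.0] 0.64
  net [461.0, 195.0, 68.0] 0.46
scene stack body 473 [469. 220.] enc ((466.2420349121094, 218.3716278076172), 30.74522590637207) neck [469.92970129 220.35559144 156.67580324] ztop [157.3 160.5 161.4] expect 159
  lug yaw 166.4587083943819 44 expect 169
wrist
body [ 593.3 -289.1   30. ] top z 80.7 neck [ 593.5 -289.7] lug yaw 16.7 257
t 31.6 tcp [ 588.6 -282.8  199. ] 
M [[0.0, 0.343, 0.939], [0.001, 0.939, -0.343], [-1.0, 0.001, 0.0]] F [-0.1  0.8  0.1] w 85.0 j [-0.13  0.55  0.69  1.68 -0.4   1.06  1.91]
heading 70.0 turn_rad -0.001 (alt 3.141)  dx 172.0 dy -4.8 dz 6.4
```

```bash
python3 -m pendant '[85,30,-4.8,6.4,0, 85,40,0,0,0, 85,40,0,0,0, 85,25,0,0,0, 85,20,0,0,0, 85,16,0,0,0, 85,0,0,0,0, 40,0,0,0,0, 40,0,0,0,0, 40,0,0,0,0, 40,0,0,0,0, 40,0,0,0,0, 40,-21,0,0,0, 40,-60,0,0,0, 40,-60,0,0,0, 40,-60,0,0,0, 40,0,0,0,0]' 40; python3 -c "
from h import *
plan(465,217.8,250,133)"
```

```text
clock: 33.72
tcp_pos: [0.5944, -0.2936, 0.2354]
orientation: [0.274, 1.543, -0.278]
contact_force: [-0.4, -0.3, -2.2]
grip_width: 0.0571
t 33.73 tcp [ 594.4 -293.6  235.4] 
M [[0.01, 0.345, 0.939], [-0.004, 0.939, -0.345], [-1.0, -0.0, 0.011]] F [-0.4 -0.3 -2.2] w 57.1 j [-0.13  0.53  0.72  1.63 -0.38  1.12  1.91]
heading 69.8 turn_rad -1.103 (alt 2.039)  dx -14.6 dy 462.3 dz 254.1
```

```bash
python3 -m pendant '[40,-16,0,0,0, 40,0,48.4,-33.1,0, 40,0,48.4,-33.1,0, 40,0,48.4,-33.1,0, 40,0,48.4,-33.1,0, 40,0,48.4,-33.1,0, 40,0,48.4,-33.1,0, 40,0,48.4,-33.1,0, 40,0,48.4,-33.1,0, 40,0,48.4,-33.1,0, 40,0,0,0,-0.184, 40,0,0,0,-0.184, 40,0,0,0,-0.184, 40,0,0,0,-0.184, 40,0,0,0,-0.184, 40,0,0,0,-0.184, 40,0,0,0,0, 40,0,0,0,0]'; python3 chk.py
```

```text
clock: 35.98
tcp_pos: [0.4623, 0.2199, 0.2442]
orientation: [-0.586, 1.491, 0.585]
contact_force: [-0.3, -0.2, -0.7]
grip_width: 0.0569
t 35.98 tcp [462.3 219.9 244.2] 
M [[-0.001, -0.681, 0.732], [-0.001, 0.732, 0.681], [-1.0, 0.0, -0.001]] F [-0.3 -0.2 -0.7] w 56.9 j [-0.97  0.2   0.46  1.95 -0.11  1.02  1.87]
heading 132.9 turn_rad -0.000 (alt 0.000)  dx 136.2 dy -3.1 dz 0.2
held circ [462.14393406 221.31267938] 28.266778714614922
lug yaw 82.40275542707063 51 want 79
```

```bash
python3 -m pendant '[40,32,-3.4,0.9,0, 40,30,0,0,0, 40,4,0,0,0, 40,4,0,0,0, 40,4,0,0,0, 40,4,0,0,0, 40,4,0,0,0, 40,3,0,0,0, 40,3,0,0,0, 40,0,0,0,0]'; python3 -c "
from h import *
st()"
```

```text
clock: 37.28
tcp_pos: [0.4655, 0.2183, 0.1564]
orientation: [-0.589, 1.49, 0.588]
contact_force: [0.1, 0.2, -2.3]
grip_width: 0.0571
t 37.27 tcp [465.5 218.3 156.4] 
M [[-0.0, -0.684, 0.73], [-0.0, 0.73, 0.684], [-1.0, 0.0, -0.0]] F [ 0.1  0.2 -2.3] w 57.1 j [-0.92  0.32  0.44  2.03 -0.18  0.82  1.95]
```

Almost down with no resistance; a little further, then turn.

```bash
python3 -m pendant '[40,0.7,0,0,0, 40,0.7,0,0,0, 40,0,0,0,0, 40,0,0,0,0.1, 40,0,0,0,0.16, 40,0,0,0,0.16, 40,0,0,0,0.16, 40,0,0,0,0.16, 40,0,0,0,0.16, 40,0,0,0,0.16, 40,0,0,0,0.16, 40,0,0,0,0.16, 40,0,0,0,0.1, 40,0,0,0,0.08, 40,0,0,0,0.05, 40,0,0,0,0.05, 40,0,0,0,0]'; python3 -c "
from h import *
st();print(np.round(r.get_obs()['moment'],2))"
```

```text
clock: 39.4
tcp_pos: [0.4666, 0.2183, 0.1559]
orientation: [0.708, 1.451, -0.706]
contact_force: [1.2, -1.8, 6.4]
grip_width: 0.0572
t 39.4 tcp [466.6 218.3 155.9] 
M [[0.002, 0.787, 0.617], [0.0, 0.617, -0.787], [-1.0, 0.002, 0.001]] F [ 1.2 -1.8  6.4] w 57.2 j [-1.23  0.41  0.84  2.05 -0.4   0.85  0.51]
[-0.58 -0.04  0.41]
```

```bash
python3 -m pendant '[40,0,0,0,0.05, 40,0,0,0,0.04, 40,0,0,0,0, 85,0,0,0,0, 85,0,0,0,0, 85,0,0,0,0, 85,0,0,0,0, 85,-20,0,0,0, 85,-40,0,0,0, 85,-40,0,0,0, 85,0,0,0,0, 60,0,0,0,0]'; python3 -c "
from h import *
plan(444.5,362.5,120,None)"
```

```text
clock: 40.9
tcp_pos: [0.465, 0.2185, 0.2546]
orientation: [0.777, 1.428, -0.777]
contact_force: [-0.3, -0.2, -0.0]
grip_width: 0.0696
t 40.9 tcp [465.  218.5 254.6] 
M [[-0.001, 0.84, 0.543], [0.0, 0.543, -0.84], [-1.0, -0.001, -0.001]] F [-0.3 -0.2 -0. ] w 69.6 j [-1.37  0.27  0.99  1.95 -0.26  1.05  0.3 ]
heading 32.9 turn_rad -0.000 (alt 0.000)  dx 134.6 dy 60.9 dz -132.1
```

```bash
python3 -m pendant '[60,0,20.3,-44,0, 60,0,20.3,-44,0, 60,0,20.3,-44.1,0, 60,50,0,0,0, 60,50,0,0,0, 60,0,0,0,0, 60,0,0,0,0]'; python3 look.py C 3
python3 - <<'E'
from h import *
img,d,P=wcloud(); save(img,"w4"); I=img.astype(int); P*=1000
o=(I[...,0]>150)&(I[...,1]<150)&(I[...,1]>50)&(I[...,2]<80)&(np.hypot(P[...,0]-444,P[...,1]-362)<30)&(P[...,2]>25)
q=P[o]; t=q[q[:,2]>55]; print(len(q),len(t),q.max(0),cv2.minEnclosingCircle(t[:,:2].astype(np.float32)),np.percentile(q[:,2],95))
plan(444.5,362.5,30,None)
sc=cv2.imread("pics/sceneC.png")[150:350,340:606]
cv2.imwrite("pics/c4.png",np.hstack([cv2.resize(img[...,::-1],(400,300)),cv2.resize(sc,(399,300))]))
E
```

```text
clock: 41.78
tcp_pos: [0.4459, 0.3622, 0.156]
orientation: [0.778, 1.426, -0.778]
contact_force: [0.5, -0.6, 0.1]
grip_width: 0.0598
top stack body 399 [465.2 217.1] enc ((465.42724609375, 217.59146118164062), 29.638246536254883) neck [465.44197632 216.82180983 206.16775024] ztop [207.  209.7 211.9] expect 207
  lug yaw 167.48237048199937 25 expect 169
  net [469.0, 212.0, 188.0] 0.8
  net [467.0, 192.0, 120.0] 0.4
scene stack body 489 [468.9 219.9] enc ((466.682373046875, 219.289306640625), 29.985595703125) neck [470.37507607 220.28071494 204.56154845] ztop [205.  208.6 209.3] expect 207
  lug yaw 163.03820143604491 41 expect 169
223 44 [450.02597635 377.17764922  58.79492821] ((439.8614501953125, 369.1739196777344), 11.306509971618652) 57.65120382922348
t 41.98 tcp [446.  363.  156.9] 
M [[0.002, 0.84, 0.542], [0.002, 0.542, -0.84], [-1.0, 0.003, -0.001]] F [ 0.1 -0.7  0.9] w 60.1 j [-1.4   0.51  0.82  1.91 -0.47  0.92  0.22]
heading 32.8 turn_rad -0.000 (alt 0.000)  dx 126.9 dy -1.5 dz -0.3
```

View pics/c4.png

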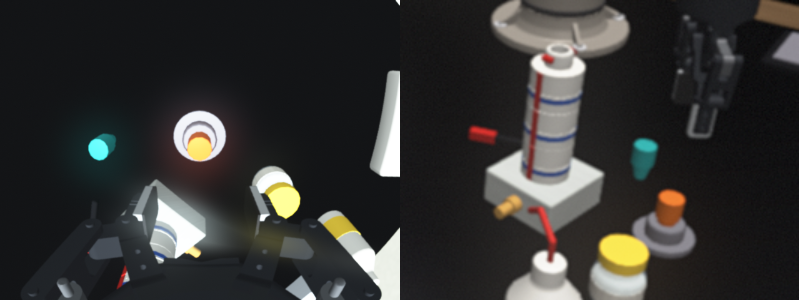

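```bash
python3 - <<'E'
from h import *
img,d,P=wcloud(); I=img.astype(int); P*=1000
o=(I[...,0]>I[...,2]+60)&(np.hypot(P[...,0]-444,P[...,1]-362)<30)&(P[...,2]>50)&(P[...,2]<66); t=P[o]
print(len(t),cv2.minEnclosingCircle(t[:,:2].astype(np.float32)),np.median(t[:,2]))
plan(444.5,362.5,30,None)
E
python3 -m pendant '[60,40,-1.3,0,0, 60,40,0,0,0, 60,0,0,0,0]'
```

```text
1269 ((444.07305908203125, 363.9169006347656), 14.276105880737305) 58.88948116201187
t 42.02 tcp [445.7 363.  156.6] 
M [[0.001, 0.84, 0.543], [0.002, 0.543, -0.84], [-1.0, 0.002, -0.001]] F [-0.1  0.8 -0.4] w 60.1 j [-1.4   0.51  0.82  1.91 -0.47  0.92  0.22]
heading 32.9 turn_rad -0.000 (alt 0.000)  dx 126.6 dy -1.3 dz -0.3
clock: 42.4
tcp_pos: [0.4425, 0.3608, 0.0738]
orientation: [0.774, 1.429, -0.781]
contact_force: [0.1, -0.7, 1.0]
grip_width: 0.0598
```

```bash
python3 -m pendant '[60,20,0,-1,0, 60,15,0,0,0, 60,10,0,0,0, 60,0,0,0,0, 10,0,0,0,0, 10,0,0,0,0, 10,0,0,0,0, 10,0,0,0,0, 10,0,0,0,0]' 30; python3 -c "
from h import *
plan(465.5,217.5,30,None)"
```

```text
clock: 43.52
tcp_pos: [0.4441, 0.363, 0.0307]
orientation: [0.779, 1.427, -0.776]
contact_force: [2.7, 2.0, 3.0]
grip_width: 0.0272
t 43.52 tcp [444.1 363.   30.7] 
M [[0.001, 0.84, 0.542], [0.001, 0.542, -0.84], [-1.0, 0.002, -0.0]] F [2.7 2.  3. ] w 27.2 j [-1.28  0.68  0.66  1.98 -0.64  0.7   0.35]
heading 32.8 turn_rad -0.000 (alt 0.000)  dx 0.7 dy -61.0 dz 133.8
```

```bash
python3 -m pendant '[10,-15,0,0,0, 10,-50,0,0,0, 10,-55,0,0,0, 10,-55,0,0,0, 10,-50,0,0,0, 10,0,-15,33.5,0, 10,0,-15,33.5,0, 10,0,-15.5,33.5,0, 10,0,-15.5,33.3,0, 10,0,0,0,0, 10,0,0,0,0, 10,0,0,0,0]'
python3 - <<'E'
from h import *
plan(465.5,217.5,212.7,None)
img,d,P=cloud("scene"); save(img,"scD"); I=img.astype(int); P*=1000; p=pose()[0]*1000
o=(I[...,0]>I[...,2]+60)&(I[...,0]>I[...,1]+40)&(np.hypot(P[...,0]-p[0],P[...,1]-p[1])<25)&(P[...,2]>p[2]-18)&(P[...,2]<p[2]+40); q=P[o]
print("stopper",len(q),q.min(0),q.max(0))
for lo,hi in ((-18,-10),(-10,-2),(2,12),(12,28)):
    t=q[(q[:,2]>p[2]+lo)&(q[:,2]<p[2]+hi)]; 
    if len(t)>4: print(lo,len(t),t.mean(0).round(1))
cv2.imwrite("pics/c5.png",cv2.resize(img[130:280,370:530,::-1],None,fx=3,fy=3))
E
```

```text
clock: 45.02
tcp_pos: [0.4643, 0.2181, 0.2551]
orientation: [0.776, 1.428, -0.776]
contact_force: [-0.2, 0.0, -0.4]
grip_width: 0.027
t 45.02 tcp [464.3 218.1 255.1] 
M [[-0.001, 0.839, 0.544], [-0.0, 0.544, -0.839], [-1.0, -0.001, -0.0]] F [-0.2  0.  -0.4] w 27.0 j [-1.38  0.27  1.    1.95 -0.26  1.05  0.3 ]
heading 33.0 turn_rad -0.000 (alt 0.000)  dx 42.4 dy 0.6 dz 1.2
stopper 108 [454.44041049 199.92214929 237.5425869 ] [484.79557721 227.49938613 293.0629604 ]
-18 32 [470.3 221.4 241.7]
-10 32 [471.  222.1 248. ]
2 9 [475.4 211.7 263.2]
12 22 [472.2 210.  276.5]
```

View pics/c5.png

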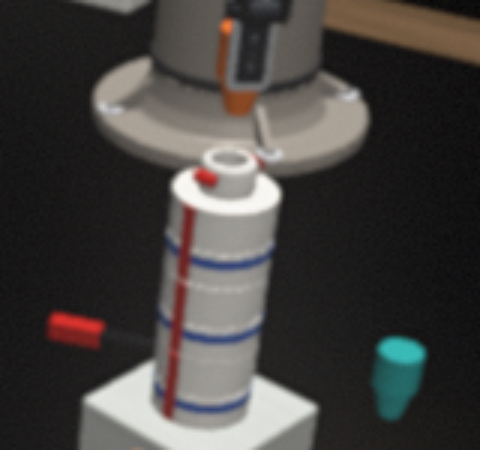

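```bash
python3 -m pendant '[10,14,0.6,1.2,0, 10,10,0,0,0, 10,4,0,0,0, 10,4,0,0,0, 10,4,0,0,0, 10,3,0,0,0, 10,2,0,0,0, 10,1,0,0,0, 10,0,0,0,0]'; python3 -c "
from h import *
st()"
```

```text
clock: 46.2
tcp_pos: [0.4661, 0.2166, 0.2133]
orientation: [0.778, 1.427, -0.777]
contact_force: [0.8, 0.8, 1.3]
grip_width: 0.027
t 46.2 tcp [466.1 216.6 213.3] 
M [[0.0, 0.84, 0.543], [0.0, 0.543, -0.84], [-1.0, 0.0, -0.0]] F [0.8 0.8 1.3] w 27.0 j [-1.33  0.33  0.96  2.   -0.33  0.97  0.37]
```

```bash
python3 -m pendant '[10,0.7,0,0,0, 10,0.7,0,0,0, 10,0.6,0,0,0, 10,0,0,0,0]'; python3 -c "
from h import *
st()"
```

```text
clock: 46.7
tcp_pos: [0.4665, 0.2169, 0.2118]
orientation: [0.778, 1.427, -0.776]
contact_force: [-1.3, 1.9, 7.0]
grip_width: 0.0273
t 46.7 tcp [466.5 216.9 211.8] 
M [[0.001, 0.84, 0.543], [0.001, 0.543, -0.84], [-1.0, 0.001, -0.0]] F [-1.3  1.9  7. ] w 27.3 j [-1.32  0.34  0.95  2.   -0.33  0.97  0.37]
```

```bash
python3 -m pendant '[12,0,0,0,0, 30,0,0,0,0, 60,0,0,0,0, 60,0,0,0,0, 60,0,0,0,0, 60,-20,0,0,0, 60,-40,0,0,0, 60,0,0,0,0.153, 60,0,0,0,0.153, 60,0,0,0,0.153, 60,0,0,0,0.151, 45,0,0,0,0]'; python3 -c "
from h import *
plan(500,0,270,-1.9);plan(424,-187,150,-1.9)"
```

```text
clock: 48.2
tcp_pos: [0.4658, 0.2164, 0.271]
orientation: [1.234, 1.192, -1.235]
contact_force: [-0.2, -0.7, 0.6]
grip_width: 0.0453
t 48.2 tcp [465.8 216.4 271. ] 
M [[-0.0, 0.999, -0.035], [-0.001, -0.035, -0.999], [-1.0, -0.0, 0.001]] F [-0.2 -0.7  0.6] w 45.3 j [-1.5   0.31  1.17  1.94 -0.32  1.1  -0.23]
heading -2.0 turn_rad -0.002 (alt 3.140)  dx 1.0 dy 41.3 dz 215.1
t 48.2 tcp [465.8 216.4 271. ] 
M [[-0.0, 0.999, -0.035], [-0.001, -0.035, -0.999], [-1.0, -0.0, 0.001]] F [-0.2 -0.7  0.6] w 45.3 j [-1.5   0.31  1.17  1.94 -0.32  1.1  -0.23]
heading -2.0 turn_rad -0.002 (alt 3.140)  dx 121.0 dy -28.4 dz 404.6
```

```bash
python3 -m pendant '[45,0,10.3,53.8,0, 45,0,10.3,53.8,0, 45,0,10.3,53.8,0, 45,0,10.3,53.7,0, 45,0,0,0,0]'; python3 look.py D 3; python3 -c "
from h import *
plan(424,-187,150,-1.9)
img,d,P=cloud('scene'); I=img.astype(int);P*=1000
o=(I[...,0]>I[...,2]+60)&(I[...,0]>I[...,1]+40)&(np.hypot(P[...,0]-465,P[...,1]-218)<25)&(P[...,2]>215); q=P[o]; print('stopper',len(q),q.min(0),q.max(0),'expect top 241')"
```

```text
clock: 48.82
tcp_pos: [0.4992, -0.0056, 0.2717]
orientation: [1.241, 1.188, -1.24]
contact_force: [0.1, 0.7, 0.9]
grip_width: 0.0449
top stack body 306 [465.3 217.9] enc ((465.3674011230469, 217.56271362304688), 29.670156478881836) neck [465.25206663 215.07279641 227.91662734] ztop [238.5 243.4 245.1] expect 207
  lug yaw 167.56421486576465 165 expect 169
  net [467.0, 207.0, 187.0] 0.82
scene stack body 497 [469.  220.1] enc ((467.3462219238281, 220.07276916503906), 29.778053283691406) neck [473.63965452 222.15274868 221.52068318] ztop [221.9 240.9 242. ] expect 207
  lug yaw 174.099370310188 381 expect 169
t 48.98 tcp [499.2   0.6 271.1] 
M [[-0.0, 0.999, -0.034], [0.001, -0.034, -0.999], [-1.0, -0.0, -0.001]] F [ 0.1  0.3 -0.1] w 45.0 j [-1.11  0.27  1.19  1.97 -0.28  1.09  0.16]
heading -2.0 turn_rad -0.001 (alt 3.141)  dx 121.1 dy -69.0 dz 190.0
stopper 321 [452.7901514  205.82824438 215.05635187] [482.33514982 233.0254117  242.98147834] expect top 241
```

Stopper stands home (top ≈241). Now the handle.

```bash
python3 -m pendant '[45,0,-17.3,47.5,0, 45,0,-17.3,47.5,0, 45,0,-17.2,47.5,0, 45,0,-17.2,47.5,0, 45,50,0,0,0, 45,50,0,0,0, 45,21,0,0,0, 45,0,0,0,0, 45,0,0,0,0]'
python3 - <<'E'
from h import *
plan(424,-187,47,-1.9)
img,d,P=wcloud(); P*=1000
f=P[(P[...,0]>395)&(P[...,0]<450)&(P[...,1]>-250)&(P[...,1]<-120)&(P[...,2]>55)&(P[...,2]<78)]
for y in (-235,-210,-187,-165,-140):
    g=f[abs(f[:,1]-y)<8]; print(y,len(g),np.round(np.median(g,0),1) if len(g) else 0)
E
```

```text
clock: 50.15
tcp_pos: [0.4244, -0.187, 0.151]
orientation: [1.235, 1.192, -1.234]
contact_force: [-0.1, -0.5, 0.9]
grip_width: 0.045
t 50.15 tcp [ 424.4 -187.   151. ] 
M [[0.001, 0.999, -0.035], [-0.0, -0.035, -0.999], [-1.0, 0.001, 0.0]] F [-0.1 -0.5  0.9] w 45.0 j [-0.56  0.38  1.04  2.17 -0.46  0.82  0.74]
heading -2.0 turn_rad -0.001 (alt 3.140)  dx 104.0 dy -0.4 dz -0.0
-235 646 [ 430.4 -234.4   67.8]
-210 347 [ 423.8 -209.9   68.4]
-187 369 [ 424.8 -186.7   68.5]
-165 423 [ 425.8 -164.9   68.5]
-140 574 [ 428.5 -137.2   68.2]
```

```bash
python3 -m pendant '[45,40,0,0,0, 45,40,0,0,0, 45,23,0,0,0, 45,0,0,0,0, 6,0,0,0,0, 6,0,0,0,0, 4,0,0,0,0, 4,0,10,0,0, 4,0,20,0,0, 4,0,20,0,0, 4,0,20,0,0, 4,0,20,0,0, 4,0,20,0,0, 4,0,20,0,0, 4,0,20,0,0, 4,0,8,0,0, 4,0,0,0,0]' 60; python3 -c "
from h import *
st()"
```

```text
clock: 52.32
tcp_pos: [0.5832, -0.1938, 0.0487]
orientation: [1.236, 1.188, -1.234]
contact_force: [2.0, 0.2, 6.1]
grip_width: 0.0078
t 52.33 tcp [ 583.2 -193.8   48.7] 
M [[0.004, 0.999, -0.036], [-0.002, -0.036, -0.999], [-1.0, 0.004, 0.001]] F [2.  0.2 6.1] w 7.8 j [-0.32  0.74  0.77  1.88 -0.71  0.81  0.79]
```

```bash
python3 -m pendant '[4,0,3,0,0, 4,0,3,0,0, 4,0,2,0,0, 4,0,2,0,0, 4,0,2,0,0, 4,0,0,0,0]'; python3 -c "
from h import *
st()"
```

```text
clock: 53.08
tcp_pos: [0.5899, -0.194, 0.0486]
orientation: [1.236, 1.196, -1.24]
contact_force: [-12.2, 2.6, 17.3]
grip_width: 0.0078
t 53.08 tcp [ 589.9 -194.    48.6] 
M [[-0.005, 0.999, -0.038], [0.002, -0.038, -0.999], [-1.0, -0.005, -0.002]] F [-12.2   2.6  17.3] w 7.8 j [-0.32  0.76  0.77  1.85 -0.7   0.83  0.78]
```

```bash
python3 -m pendant '[4,0,3,0,0, 4,0,0,0,0, 4,0,-4,0,0, 45,0,0,0,0, 45,0,0,0,0, 45,0,0,0,0, 45,-30,0,0,0, 45,-50,0,0,0, 45,-60,0,0,0, 45,-40,-20,20,0, 45,0,-60,0,0, 45,0,-40,0,0, 45,0,0,0,0]'; python3 look.py E 3
python3 - <<'E'
from h import *
st()
for c in ("top","scene"):
    img=cv2.imread(f"pics/{c}E.png")[...,::-1]
_,_,P=cloud("top"); P*=1000
f=P[(P[...,0]>540)&(P[...,0]<610)&(P[...,2]>55)&(P[...,2]<78)&(abs(P[...,1]+190)<80)]
for y in (-230,-210,-190,-170,-150):
    g=f[abs(f[:,1]-y)<8]; print(y,len(g),np.round(np.median(g,0),1) if len(g) else 0)
c=P[(P[...,0]>.66)&(P[...,2]>82)&(P[...,2]<95)&(P[...,1]>-370)&(P[...,1]<0)&(P[...,0]<900)&(P[...,0]>600)]
for y in (-300,-190,-80):
    g=c[abs(c[:,1]-y)<8]; print("panel/cab front min x",y,np.round(np.percentile(g[:,0],[1,5]),1))
a=cv2.imread("pics/topE.png")[60:360,140:540]; b=cv2.imread("pics/sceneE.png")[120:420,150:550]
cv2.imwrite("pics/c6.png",np.hstack([a,b]))
E
```

```text
clock: 54.7
tcp_pos: [0.4687, -0.2092, 0.227]
orientation: [1.24, 1.193, -1.237]
contact_force: [1.2, -0.6, -0.4]
grip_width: 0.0449
top stack body 315 [465.3 217.9] enc ((465.35369873046875, 217.44619750976562), 29.70758056640625) neck [465.28542112 215.08351446 227.94393576] ztop [238.4 242.7 244.9] expect 207
  lug yaw 167.26641038468813 165 expect 169
  net [468.0, 205.0, 188.0] 0.88
  net [468.0, 191.0, 121.0] 0.56
  net [465.0, 196.0, 67.0] 0.54
scene stack body 499 [468.8 219.9] enc ((466.9595642089844, 219.9233856201172), 30.11553192138672) neck [473.78167442 222.28598988 221.48289181] ztop [221.7 241.2 242. ] expect 207
  lug yaw 177.44485762249244 383 expect 169
t 54.85 tcp [ 472.8 -208.9  227.4] 
M [[0.001, 0.999, -0.035], [-0.0, -0.035, -0.999], [-1.0, 0.001, 0.0]] F [0.3 1.  0.5] w 44.6 j [-0.56  0.36  1.08  1.98 -0.38  1.01  0.66]
-230 27 [ 586.1 -231.    69.5]
-210 30 [ 587.3 -209.2   70.4]
-190 27 [ 589.4 -190.4   69.7]
-170 31 [ 589.1 -169.2   68.9]
-150 28 [ 589.7 -150.2   70. ]
panel/cab front min x -300 [634.8 640.1]
panel/cab front min x -190 [639.8 649.5]
panel/cab front min x -80 [642.4 648.2]
```

View pics/c6.png

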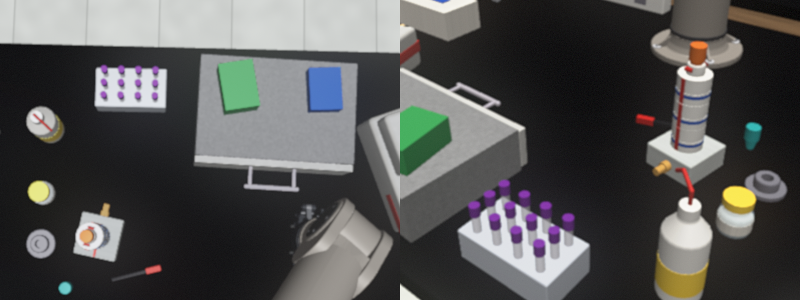

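```bash
python3 -c "
from bench import r
print(r.hand_in())"
```

```text
the job is handed in; nothing more can be done
None
```

The filter column is built on the base and the job is handed in, at about 55 s of the 210 s allowed.

**What I did:**
- I pulled the drawer to its stop. It started about 14 mm open, so it only travelled about 150 mm.
- I took all three stages out. The middle one had been knocked aside, so I measured its new position before gripping it.
- I set each stage fully down on the base and turned it clockwise until it hit its stop.
- I put the orange stopper in the top stage's neck and pushed the drawer shut.

**Last checks:**

| Check | Measured | Expected |
|---|---|---|
| Column neck height (before the stopper went in) | 207 mm | 207 mm |
| Lug yaw, top camera | about 167.5° | 169° |
| Lug yaw, scene camera (before the stopper went in) | 163° | 169° |
| Stopper top height | about 242 mm | 241 mm |
| Handle x position, drawer shut | about 589 mm | about 589 mm |

- **Stopper:** it stood upright and met about 7 N when pressed home.
- **Drawer:** it met about 12 N at its closed stop.
- **Jar and wash bottle:** in the last pictures both stand where they were.
- **Disagreements:** the scene camera read the lug yaw about 6° low. It had also read the first stage about 6° low (162.5°, against 168.8° from the top camera), so I relied on the top camera. The scene camera's later yaw readings, 174° and 177°, were mixed up with the orange stopper's colour, so I disregarded them.

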